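Close the bottle-cap caddy with its tongued lid

ROBOT

A 7-joint arm with a two-finger parallel gripper is mounted at the origin on the work surface. World frame = base frame: x ahead of the robot, y to its left, z up, the work surface at z = 0. Lengths are in m, angles in degrees, forces in N, time in s.
With the tool pointing down it reaches from about 0.425 to 0.875 m from the base axis. Payload 4.7 kg.
Tool frame: the origin (TCP) lies at the very end of the fingers, on their centre line; the grasp point (between the pads) lies env.tcp_to_grasp behind it (env.tcp_to_grasp is the distance from the TCP to the grasp point, in m); z points along the fingers, x is the direction in which the jaws open and shut, and the axes are right-handed (so a half turn about z gives the same grasp; the last joint's range is limited). The gripper opens to 87 mm and grips with 3 to 60 N. Pads are 19 mm wide; open, the fingers measure 117 mm over their backs; the gripper's body (75 mm by 190 mm) begins 51 mm behind the grasp point.
Start: joints at [-71.557, 18.392, -4.016, 83.108, 1.295, 78.541, -3.26], TCP at [0.197, 0.619, 0.223] pointing down, gripper open.
Joint ranges: [-163.93, 163.93], [-17.29, 119.83], [-79.2, 71.16], [3.27, 140.29], [-89.18, 269.18], [5.43, 117.66], [-154.24, 154.24]. Speed limits (degrees/s): [147.25, 147.25, 180, 180, 180, 180, 180].

INTERFACE

Orientations are given as [roll, pitch, yaw] about the fixed x, y, z axes, in that order (R = Rz(yaw) Ry(pitch) Rx(roll)).
In Python, from cell import env gives the robot as it stands. The module is installed in compiled form; this text tells all that it offers.
- The arm moves only by the tool send_rows, never from a script. Its argument "steps" is a list of rows, each a list of 3 entries, a list of its own where there are three numbers: the shift along the tool's x, y, z in m, then the turn, a rotation vector about the tool's x, y, z in rad, then the finger opening in m, from 0 to 0.087. A call has exactly 5 rows; each row is the pose to reach, as a shift and turn from the pose commanded when the call began, along the tool's axes at that moment; what a row does not reach only later rows make up. A row lasts 1/12 s, in which the tool goes at most 41.7 mm and 7.16 degrees, less where a joint would pass 70% of its speed; a pose out of reach is approached as far as the arm can. A call with a gripper value outside its range is refused whole. The fingers move at their own pace and stop on an object; "grip_force" is the grip in N (left out, the last holds). Time passes only in rows, so rows that repeat a pose let the fingers close, or fill a call up. It gives the time, the measured TCP pose, the force and the opening at its end, in the units of the state.
- env.get_obs(): the state, without advancing time (a new reading comes with each control period).
- env.read_camera(name): name is "side" or "top"; returns a dict with "pixels" (420x560x3 uint8, red, green, blue), "fx", "fy", "cx", "cy" (pixels), "position" and "rotation" of the camera in the world. Camera axes: x right, y up, looking along -z (the intrinsics and any distortion apply to the point x, -y, -z); pixel columns grow to the right and rows downward; lengths in m; the calibration is good to about 2 mm. A picture is of the moment at which its call begins. There is no depth.
- env.sign_off(): hands the job in, once; it reports no verdict.
The state is a dict: "time_s": time; "qpos": joint angles; "joint_velocities": joint speeds; "effort": joint torques, N m; "tool_pos": TCP position; "tool_rot": TCP orientation; "force": force on the tool from outside, world axes, zero at the start; "wrist_torque": the same for the moment, N m; "grip_width": finger opening in m.
Only numpy, scipy, OpenCV 4.12 (cv2) and the standard library are available. Lean on these libraries where they do the work, as an engineer would, in place of code of your own. Each camera call takes 0.05 s, during which the arm holds its last target.

TASK

Close the small pale blue bottle-cap caddy with its own lid, the one with a flat tongue on one end and an upright grip across it: hook the tongue under the caddy's overhanging lip, then swing the other end down until the lid lies flat inside the rim. Let go of it, and leave the glass jar standing where it is.

Things in the scene. Friction and masses are not known exactly. Their poses are not given: they have to be found in the camera images.
- lid_grip (a point): Loose pale blue lid flat on the bench: plate 120 (x) x 96 x 12 mm, tongue at its -x end. Across it stands a grip bar, 14 mm thick (x), 60 mm long (y), from 12 to 52 mm above the lid's underside; pinch its 14 mm. Point: middle of the bar, 34 mm above the underside, 95 mm from the tongue's end, 55 mm from the other end. x: lengthwise, away from the tongue (tongue roughly towards robot); z up.
- lid_tongue (a point): Middle of the end face of the lid's flat tongue, which sticks out 30 mm from the plate, 60 mm wide, 5 mm thick, underside level with the plate's. This point is 2.5 mm above the lid's underside, 95 mm in -x and 31.5 mm below lid_grip; axes as lid_grip. (The square lid with a round knob is another box's.)
- caddy_seat (a point): Fixed pale blue box. Point: on its level seat (55 mm above bench), below mid-edge of the lip. x: from lip end (robot's side) to far end, z up. Recess x -22 to 140, y -62 to 62 mm; 102 x 68 opening from x 8. Rims 18 mm above seat on both sides and +x end. Lip over x -22 to 0, full width, 18 to 24 mm above seat. Lid enters tilted 10-20 deg, tongue low; play 12 mm in x, 28 in y.
- jar: Clear open glass jar, 76 mm across and 110 mm high, standing upright towards the far side of the bench; origin at the centre of its underside, z up.
Mind the look-alikes: they are no part of the job. Leave any brown look-alike of the part that bears lid_grip alone.

How it is judged (in metres and radians):
On the way:
1. the tongue's end is under the lip while the lid's other end is still raised (x of lid_tongue in the frame of caddy_seat between -0.026 and -0.004 m and y of lid_tongue in the frame of caddy_seat between -0.045 and 0.045 m and z of lid_tongue in the frame of caddy_seat between -0.004 and 0.018 m and angle between lid_grip's own z axis and vertical between 0.07 and 0.8 rad), for 0.1 s.
At the end, for the whole second after the job is handed in: The lid lies at rest and released in the caddy's recess: upright and flat on the seat (within 3 degrees; its tongue's and grip's heights within about 6 mm of resting), with the tongue's end at least 4 mm under the lip and within 45 mm of its middle (x of lid_tongue in the frame of caddy_seat between -0.026 and -0.004 m and y of lid_tongue in the frame of caddy_seat between -0.045 and 0.045 m and z of lid_tongue in the frame of caddy_seat between -0.004 and 0.008 m and z of lid_grip in the frame of caddy_seat between 0.028 and 0.04 m and angle between lid_grip's own z axis and vertical below 0.05 rad); the robot touches nothing.
It fails at once if the glass jar is knocked over or pushed more than 30 mm from its place (distance of jar from where it was at the start of the episode above 0.03 m or angle between jar's own z axis and vertical above 0.4 rad).
It also fails if it takes over 42 s, if anything falls off the work surface, if the arm or the gripper's body presses on something with over 40 N, if the wrist force passes 120 N, or if a joint passes its speed limit or range.

## Working session

There is one attempt and no reset: what is moved stays moved. The work goes in short steps, Python scripts to look and compute and a tool call to move; the robot and the scene stay as the last step left them, time stands still between calls to the robot, and variables do not carry over. Pictures are saved under pics/ and viewed, and the job is handed in when it is done.

Besides the shell and the picture viewer there is one more tool, called after "Request:" by a JSON object that holds its "op" and its "data". send_rows: Moves the arm, as the interface text tells. Its arguments: {"type":"object","properties":{"steps":{"type":"array"},"grip_force":{"type":"number"}},"required":["steps"]}

```bash
mkdir -p pics; python3 - <<'E'
from cell import env
import cv2,json
print(env.get_obs(), env.tcp_to_grasp)
for n in("side","top"):
    c=env.read_camera(n); cv2.imwrite(f"pics/{n}0.png",cv2.cvtColor(c["pixels"],cv2.COLOR_RGB2BGR))
    print(n,{k:v for k,v in c.items() if k!="pixels"})
E
```

```text
{'time_s': 0.0, 'qpos': array([-71.55715689,  18.43730713,  -4.015258  ,  83.17312612,
         1.29382488,  78.54338335,  -3.25967083]), 'joint_velocities': array([-0.04542554,  0.06468133,  0.05387429, -0.04636336, -0.06568461,
        0.00555806,  0.01724754]), 'effort': array([ 8.58662133e-05, -4.91285169e+01, -4.03785193e-01, -3.12525630e+01,
       -6.39919331e-02,  4.35158762e-02,  1.69685436e-04]), 'tool_pos': array([0.19679515, 0.6189095 , 0.22149692]), 'tool_rot': array([1.79995221e+02, 1.08638594e-01, 7.23666977e+01]), 'force': array([ 0.13934935,  0.78925433, -0.40372554]), 'wrist_torque': array([ 0.01628815, -0.03219219,  0.01030669]), 'grip_width': 0.08684991538732721} 0.0187
side {'fx': 498.7866139283103, 'fy': 498.7866139283103, 'cx': 277.05447577788004, 'cy': 205.29842956712972, 'position': array([0.40696213, 0.68018073, 0.77113442]), 'rotation': array([  38.98178204,    0.21600119, -168.81131489])}
top {'fx': 522.2141086373553, 'fy': 522.2141086373553, 'cx': 268.1203253581527, 'cy': 206.9172758654712, 'position': array([0.35996342, 0.09857581, 1.13033806]), 'rotation': array([  9.45739105,  -0.3337465 , -89.27037343])}
```

View pics/side0.png

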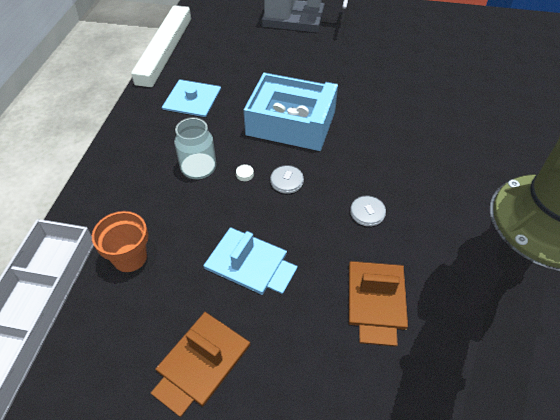

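View pics/top0.png

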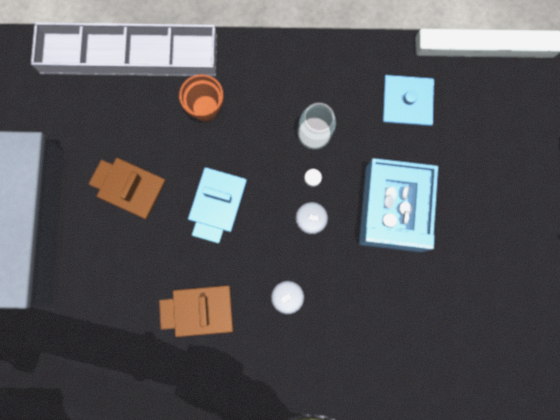

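Top view: the blue lid with bar and tongue is at (217,203). Its look-alikes are the brown lids at (130,187) and (203,311) and the square knob lid at (408,100). The caddy is at (400,205), with the lip at its lower edge (y≈240), and the jar at (317,127). I choose (217,203) and check it in enlarged crops.

```bash
python3 - <<'E'
import cv2,numpy as np
t=cv2.imread("pics/top0.png");s=cv2.imread("pics/side0.png")
def crop(im,x,y,w,h,k,f):
    c=cv2.resize(im[y:y+h,x:x+w],None,fx=k,fy=k,interpolation=cv2.INTER_CUBIC)
    for i in range(0,w,10):
        cv2.putText(c,str(x+i),(i*k,8),0,.3,(0,255,255),1);cv2.line(c,(i*k,10),(i*k,14),(0,255,255),1)
    for i in range(0,h,10): cv2.putText(c,str(y+i),(0,i*k+4),0,.3,(0,255,255),1)
    cv2.imwrite(f,c)
crop(t,180,160,75,90,6,"pics/t_lid.png")
crop(t,350,150,95,110,5,"pics/t_cad.png")
crop(s,195,220,110,80,6,"pics/s_lid.png")
crop(s,235,65,110,90,6,"pics/s_cad.png")
E
```

```text
(no output)
```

View pics/t_lid.png

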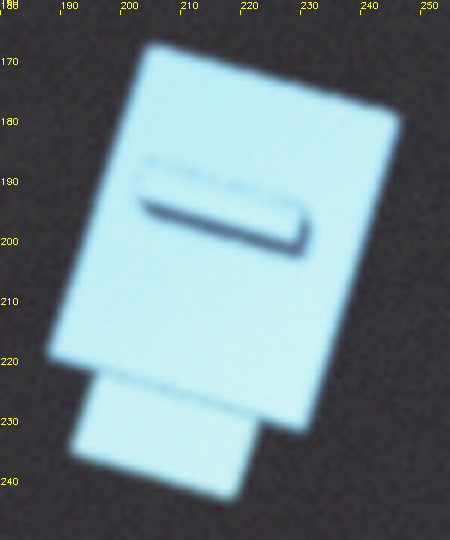

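View pics/t_cad.png

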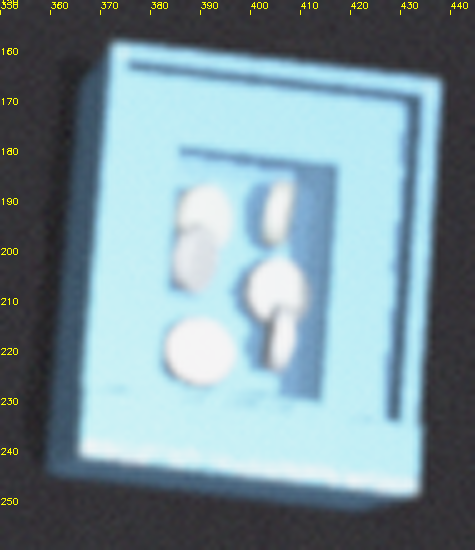

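View pics/s_lid.png

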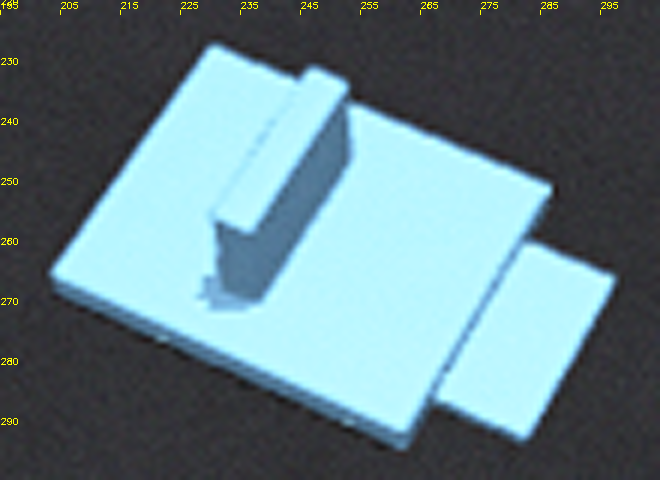

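View pics/s_cad.png

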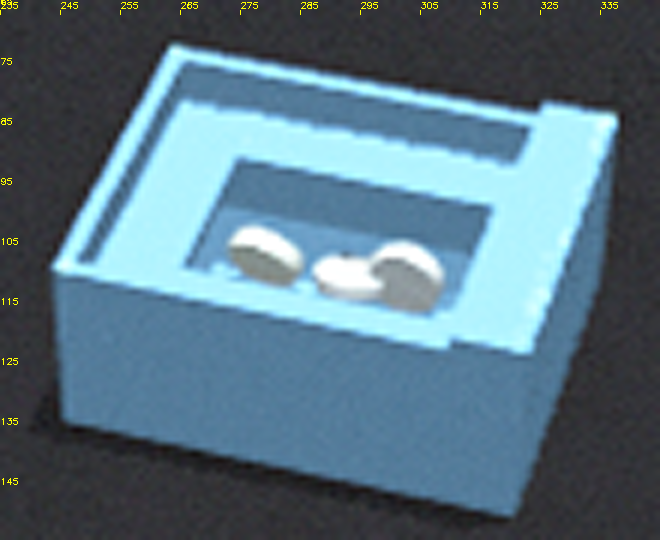

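```bash
cat > h.py <<'E'
import numpy as np
from scipy.spatial.transform import Rotation as R
from scipy.optimize import least_squares
C={'top':dict(f=522.2141086,c=(268.12032536,206.91727587),p=np.array([0.35996342,0.09857581,1.13033806]),r=[9.45739105,-0.3337465,-89.27037343]),
'side':dict(f=498.78661393,c=(277.05447578,205.29842957),p=np.array([0.40696213,0.68018073,0.77113442]),r=[38.98178204,0.21600119,-168.81131489])}
def proj(n,P):
    c=C[n];q=(np.atleast_2d(P)-c['p'])@R.from_euler('xyz',c['r'],degrees=True).as_matrix()
    return np.c_[c['c'][0]+c['f']*q[:,0]/-q[:,2], c['c'][1]+c['f']*q[:,1]/q[:,2]]
def tri(a,b):
    g=lambda x:np.r_[proj('top',x)[0]-a,proj('side',x)[0]-b]
    s=least_squares(g,[.55,.1,.05]);return s.x,np.abs(s.fun).max()
E
python3 - <<'E'
from h import *
L={'farL':((205,167.2),(203.3,265.8)),'farR':((246.7,179.5),(230.3,227.2)),'nearR':((230.8,232),(287,251.3)),'nearL':((188,219.5),(262.5,292.8)),'tL':((192,235.5),(282.5,293.3)),'tR':((219.2,243),(297.7,266.5)),
'c_farL':((372.4,158),(244.2,109.7)),'c_farR':((438.4,165.6),(263.7,72.5)),'lipL':((365.6,241.6),(322.5,123.7)),'lipR':((434,249),(337.8,84.7))}
T={}
for k,(a,b) in L.items():
    x,e=tri(np.array(a)-.4,np.array(b)-.4);T[k]=x;print(k,x.round(4),round(e,2))
d=lambda a,b:round(float(np.linalg.norm(T[a]-T[b])),4)
print('lid',d('farL','farR'),d('nearL','nearR'),d('farL','nearL'),d('farR','nearR'),d('tL','tR'))
print('cad',d('c_farL','c_farR'),d('lipL','lipR'),d('c_farL','lipL'),d('c_farR','lipR'))
# joint fits: lid pose x,y,z,yaw (origin lid_grip ground proj, z underside)
P={'farL':(55,48,12),'farR':(55,-48,12),'nearR':(-65,-48,12),'nearL':(-65,48,12),'tL':(-95,30,5),'tR':(-95,-30,5)}
def f(p,full=0):
    Rz=R.from_euler('z',p[3]).as_matrix();r=[]
    for k,v in P.items():
        w=Rz@(np.array(v)/1e3)+p[:3]
        r+=[proj('top',w)[0]-np.array(L[k][0])+.4,proj('side',w)[0]-np.array(L[k][1])+.4]
    return np.concatenate(r)
s=least_squares(f,[.5,.2,0,-.3]);print('lid x y zbot yaw',s.x.round(4),np.degrees(s.x[3]),np.abs(s.fun).max())
# caddy: symmetric outer half widths unknown: params x,y,z(seat),yaw,halfwidth w,xfar,xnear
Q={'c_farL':('f',1,18),'c_farR':('f',-1,18),'lipL':('n',1,24),'lipR':('n',-1,24)}
inner={'inL':((310.3,122.2),1),'inR':((325.8,82.2),-1)}
def g(p):
    Rz=R.from_euler('z',p[3]).as_matrix();r=[]
    for k,(e,sg,z) in Q.items():
        w=Rz@np.array([p[5] if e=='f' else p[6],sg*p[4],z/1e3])+p[:3]
        r+=[proj('top',w)[0]-np.array(L[k][0])+.4,proj('side',w)[0]-np.array(L[k][1])+.4]
    for k,(px,sg) in inner.items():
        w=Rz@np.array([0,sg*p[4],.024])+p[:3]; r.append(proj('side',w)[0]-np.array(px)+.4)
    return np.concatenate(r)
s=least_squares(g,[.5,-.15,.055,-.1,.07,.15,-.03]);print('caddy x y zseat yaw hw xfar xnear',s.x.round(4),np.degrees(s.x[3]),np.abs(s.fun).max(),s.fun.round(1))
E
```

```text
farL [0.6342 0.2357 0.0068] 0.37
farR [0.608  0.1432 0.0073] 0.2
nearR [0.492  0.1754 0.0056] 0.06
nearL [0.5177 0.2688 0.0069] 0.11
tL [0.484  0.2598 0.0007] 0.07
tR [ 4.679e-01  2.003e-01 -1.000e-04] 0.26
c_farL [ 0.6425 -0.1214  0.0707] 0.77
c_farR [ 0.6292 -0.2598  0.0686] 0.52
lipL [ 0.4688 -0.1031  0.0757] 0.41
lipR [ 0.4547 -0.2425  0.0721] 0.2
lid 0.0962 0.0969 0.1211 0.1205 0.0616
cad 0.139 0.1402 0.1747 0.1754
lid x y zbot yaw [ 0.5676  0.2045 -0.0049 -0.273 ] -15.639493340063172 0.6356959204024065
caddy x y zseat yaw hw xfar xnear [ 0.4885 -0.1754  0.0501 -0.105   0.0691  0.1486 -0.0269] -6.018266655445452 1.0631699713901868 [ 0.2  0.6 -1.1  0.4 -0.1  0.7 -0.4  0.1  0.2 -0.4  0.3  0.4 -0.2  0.2
 -0.1 -0.5 -0.1 -0.6  0.2 -0.1]
```

```bash
cat > fit.py <<'E'
from h import *
import h,copy
L={'farL':((205,167.2),(203.3,265.8)),'farR':((246.7,179.5),(230.3,227.2)),'nearR':((230.8,232),(287,251.3)),'nearL':((188,219.5),(262.5,292.8)),'tL':((192,235.5),(282.5,293.3)),'tR':((219.2,243),(297.7,266.5)),
'c_farL':((372.4,158),(244.2,109.7)),'c_farR':((438.4,165.6),(263.7,72.5)),'lipL':((365.6,241.6),(322.5,123.7)),'lipR':((434,249),(337.8,84.7))}
P={'farL':(55,48,12),'farR':(55,-48,12),'nearR':(-65,-48,12),'nearL':(-65,48,12),'tL':(-95,30,5),'tR':(-95,-30,5)}
Q={'c_farL':('f',1,18),'c_farR':('f',-1,18),'lipL':('n',1,24),'lipR':('n',-1,24)}
inner={'inL':((310.3,122.2),1),'inR':((325.8,82.2),-1)}
C0=copy.deepcopy(h.C)
def f(p):
    for i,n in enumerate(('top','side')):
        h.C[n]['p']=C0[n]['p']+p[9+6*i:12+6*i]*.001
        h.C[n]['r']=list(np.array(C0[n]['r'])+p[12+6*i:15+6*i]*.1)
    r=[p[9:]/2*.5]
    Rz=R.from_euler('z',p[2]).as_matrix();o=[p[0],p[1],0]
    for k,v in P.items():
        w=Rz@(np.array(v)/1e3)+o
        r+=[proj('top',w)[0]-np.array(L[k][0])+.4,proj('side',w)[0]-np.array(L[k][1])+.4]
    Rz=R.from_euler('z',p[5]).as_matrix();o=[p[3],p[4],.055]
    for k,(e,sg,z) in Q.items():
        w=Rz@np.array([p[7] if e=='f' else p[8],sg*p[6],z/1e3])+o
        r+=[proj('top',w)[0]-np.array(L[k][0])+.4,proj('side',w)[0]-np.array(L[k][1])+.4]
    for k,(px,sg) in inner.items():
        w=Rz@np.array([0,sg*p[6],.024])+o; r.append(proj('side',w)[0]-np.array(px)+.4)
    return np.concatenate(r)
s=least_squares(f,np.r_[.56,.2,-.27,.49,-.175,-.1,.07,.15,-.03,np.zeros(12)])
f(s.x)
E
python3 - <<'E'
from fit import *
print('lid',s.x[:2].round(4),np.degrees(s.x[2]).round(2),'cad',s.x[3:5].round(4),np.degrees(s.x[5]).round(2),'hw,far,near',s.x[6:9].round(4));print(s.x[9:].round(2));print(s.fun[12:].round(1))
# jar base centre px in top ~ (315,133) 
g=lambda x:proj('top',[x[0],x[1],0])[0]-[315,134]
print(least_squares(g,[.6,0]).x)
g=lambda x:proj('side',[x[0],x[1],0])[0]-[198,165]
print(least_squares(g,[.6,0]).x)
# moves
from cell import env
o=env.get_obs(); print(o['tool_pos'],o['tool_rot'])
E
```

```text
lid [0.5662 0.2057] -15.64 cad [ 0.4878 -0.1723] -6.01 hw,far,near [ 0.0688  0.1472 -0.0273]
[ 0.09  0.16 -0.79 -0.51  0.89 -0.41 -0.09 -0.16  0.82  0.57 -0.71  0.34]
[-0.2  0.3 -0.1 -0.   0.   0.  -0.   0.  -0.1 -0.2  0.1 -0.3  0.1 -0.1
 -0.  -0.2  0.3 -0.1  0.2 -0.  -0.4  0.2 -0.1  0.4  0.1  0.4 -0.8  0.5
 -0.   0.3 -0.1  0.2  0.3 -0.6  0.6  0.5 -0.1 -0.1  0.2 -0.3 -0.1 -0.6
  0.2 -0. ]
[ 0.71450459 -0.0071097 ]
[ 0.71766089 -0.00970508]
[0.19681213 0.61896159 0.22155969] [1.79993560e+02 1.00015289e-01 7.23687058e+01]
```

```bash
cat > m.py <<'E'
import numpy as np,json,sys
from scipy.spatial.transform import Rotation as R
# commanded pose file: pos, quat
def load():
    d=json.load(open('cmd.json'));return np.array(d['p']),R.from_quat(d['q'])
def save(p,r): json.dump({'p':list(p),'q':list(r.as_quat())},open('cmd.json','w'))
def apply(sh,tv):
    p,r=load();p=p+r.apply(sh);r=r*R.from_rotvec(tv);save(p,r);return p,r
def want(p1,r1):
    p,r=load();sh=r.inv().apply(np.array(p1)-p);tv=(r.inv()*r1).as_rotvec();return sh,tv
def tool(yaw,tilt=0): # tool down, x at yaw; tilt: about lid y axis (neg: tongue low)
    return R.from_euler('z',yaw,degrees=True)*R.from_euler('y',tilt,degrees=True)*R.from_euler('x',180,degrees=True)
E
python3 - <<'E'
from m import *
save([.197,.619,.223],tool(72.37))
p,r=load();q=tool(-15.64)
print(want([.5662,.2057,.2],q))
E
```

```text
(array([-0.282069  ,  0.47703523,  0.023     ]), array([ 1.36266574e-32, -1.88113620e-16,  1.53606427e+00]))
```

Request:
{"op": "send_rows", "data": {"steps": [[[-0.019, 0.032, 0], [0, 0, 0.1], 0.06], [[-0.038, 0.064, 0], [0, 0, 0.2], 0.06], [[-0.057, 0.096, 0], [0, 0, 0.3], 0.06], [[-0.076, 0.128, 0], [0, 0, 0.4], 0.06], [[-0.095, 0.16, 0], [0, 0, 0.5], 0.06]], "grip_force": 25}}

```text
time_s: 0.52
tool_pos: [0.3215, 0.4787, 0.2221]
tool_rot: [180.0, 0.0, 43.4]
force: [0.6, 1.1, 0.1]
grip_width: 0.0635
```

```bash
python3 - <<'E'
from m import *
p,r=apply([-.095,.16,0],[0,0,.5]);print(p,r.as_euler('xyz',degrees=True))
print(want([.5662,.2057,.2],tool(-15.64)))
from cell import env
o=env.get_obs();print(o['time_s'],o['tool_pos'],o['tool_rot'],o['grip_width'])
E
```

```text
[0.32071261 0.48000291 0.223     ] [180.           0.          43.72211024]
(array([-0.01217371,  0.36791024,  0.023     ]), array([-4.40411990e-17, -1.72479313e-16,  1.03606427e+00]))
0.5167 [0.32145511 0.4787248  0.22212878] [1.79992119e+02 3.59783727e-02 4.34436441e+01] 0.06350709204391097
```

Request:
{"op": "send_rows", "data": {"steps": [[[-0.002, 0.037, 0], [0, 0, 0.1], 0.06], [[-0.004, 0.074, 0], [0, 0, 0.2], 0.06], [[-0.005, 0.111, 0], [0, 0, 0.3], 0.06], [[-0.006, 0.148, 0], [0, 0, 0.4], 0.06], [[-0.006, 0.185, 0], [0, 0, 0.52], 0.06]]}}

```text
time_s: 0.93
tool_pos: [0.4448, 0.3408, 0.2223]
tool_rot: [180.0, 0.0, 13.6]
force: [0.9, 0.1, 0.3]
grip_width: 0.0601
```

```bash
python3 - <<'E'
from m import *
p,r=apply([-.006,.185,0],[0,0,.52]);print(p,r.as_euler('xyz',degrees=True))
print(want([.5662,.2057,.11],tool(-15.64)))
E
```

```text
[0.44424125 0.34215635 0.223     ] [ 1.80000000e+02 -1.27222187e-14  1.39283049e+01]
(array([0.0855268 , 0.16180061, 0.113     ]), array([-8.39960573e-17, -1.50164921e-16,  5.16064275e-01]))
```

Request:
{"op": "send_rows", "data": {"steps": [[[0.017, 0.032, 0.016], [0, 0, 0.1], 0.06], [[0.034, 0.065, 0.032], [0, 0, 0.2], 0.06], [[0.051, 0.097, 0.05], [0, 0, 0.3], 0.06], [[0.068, 0.13, 0.07], [0, 0, 0.4], 0.06], [[0.0855, 0.162, 0.09], [0, 0, 0.516], 0.06]]}}

```text
time_s: 1.35
tool_pos: [0.5666, 0.2047, 0.132]
tool_rot: [-180.0, -0.0, -15.9]
force: [0.2, 0.2, 0.2]
grip_width: 0.0596
```

Request:
{"op": "send_rows", "data": {"steps": [[[0, 0, 0.01], [0, 0, 0], 0.06], [[0, 0, 0.02], [0, 0, 0], 0.06], [[0, 0, 0.023], [0, 0, 0], 0.06], [[0, 0, 0.023], [0, 0, 0], 0.06], [[0, 0, 0.023], [0, 0, 0], 0.06]]}}

```text
time_s: 1.77
tool_pos: [0.5653, 0.2082, 0.1102]
tool_rot: [-179.9, 0.0, -15.5]
force: [0.2, 0.3, -0.0]
grip_width: 0.06
```

```bash
python3 - <<'E'
from m import *
apply([.0855,.162,.09],[0,0,.516]);p,r=apply([0,0,.023],[0,0,0]);print(p,r.as_euler('xyz',degrees=True))
from cell import env
import cv2
from h import proj
o=env.get_obs();print(o['tool_pos'],o['tool_rot'])
for n in("side","top"):
    c=env.read_camera(n); im=cv2.cvtColor(c["pixels"],cv2.COLOR_RGB2BGR)
    q=proj(n,o['tool_pos'])[0];print(n,q)
    x,y=map(int,q-[50,45]);x=max(x,0);y=max(y,0)
    cv2.imwrite(f"pics/{n}1.png",cv2.resize(im[y:y+90,x:x+100],None,fx=5,fy=5,interpolation=2));print(x,y)
E
```

```text
[0.56622198 0.20550002 0.11      ] [ 1.80000000e+02 -1.27222187e-14 -1.56363173e+01]
[0.56525299 0.20816772 0.11016774] [-1.79943129e+02  1.08594217e-02 -1.54566550e+01]
side [240.03504789 224.73041003]
190 179
top [211.40508927 188.66528601]
161 143
```

View pics/side1.png

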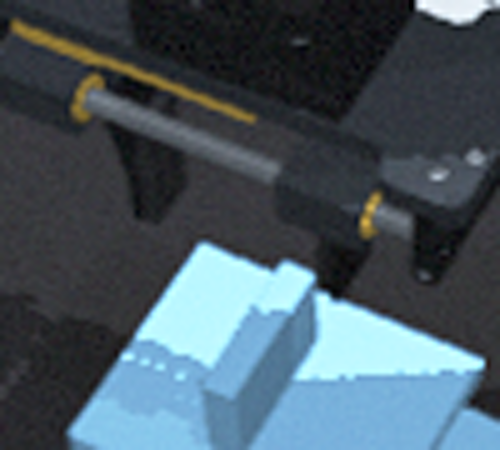

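View pics/top1.png

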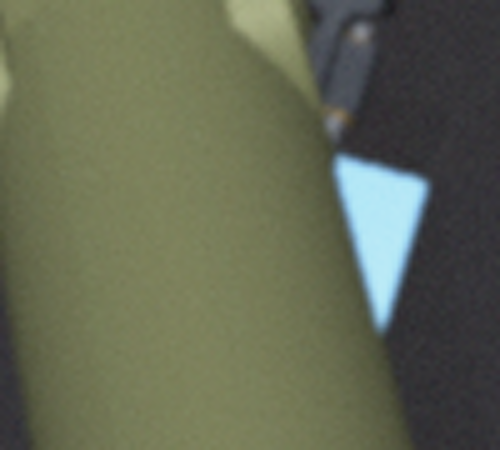

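```bash
cat > ov.py <<'E'
from m import *
import cv2,h,fit
from cell import env
import sys
def shot(name,lines,cam='side',win=None,k=5,corr=True):
    c=env.read_camera(cam);im=cv2.cvtColor(c["pixels"],cv2.COLOR_RGB2BGR)
    x,y,w,hh=win;im=cv2.resize(im[y:y+hh,x:x+w],None,fx=k,fy=k,interpolation=2)
    C=fit.h.C if corr else fit.C0
    sv=dict(h.C);h.C.update(C)
    for L,col in lines:
        q=((h.proj(cam,L)-[x,y]+.5)*k).astype(int)
        cv2.polylines(im,[q],False,col,1)
    h.C.update(sv);cv2.imwrite(name,im)
def fingers(o):
    r=R.from_euler('xyz',o['tool_rot'],degrees=True);g=o['grip_width']/2;out=[]
    for s in(1,-1):
        P=[[s*g,-.0095,0],[s*g,.0095,0],[s*(g+.015),.0095,0],[s*(g+.015),-.0095,0],[s*g,-.0095,0]]
        out.append((r.apply(P)+o['tool_pos'],(0,0,255)))
    return out
def lid(p,r): # lid_grip underside point pose
    B=lambda pts:r.apply(np.array(pts)/1e3)+p
    return [(B([[55,48,12],[55,-48,12],[-65,-48,12],[-65,48,12],[55,48,12]]),(0,255,0)),(B([[-65,30,5],[-95,30,5],[-95,-30,5],[-65,-30,5]]),(0,255,0)),
     (B([[7,30,52],[7,-30,52],[-7,-30,52],[-7,30,52],[7,30,52]]),(0,255,255))]
E
python3 - <<'E'
from ov import *
o=env.get_obs();print(o['tool_pos'])
shot('pics/s2.png',fingers(o)+lid(np.array([.5662,.2057,0]),R.from_euler('z',-15.64,degrees=True)),'side',(190,179,110,110))
E
```

```text
[0.56586311 0.20781549 0.11083172]
```

View pics/s2.png

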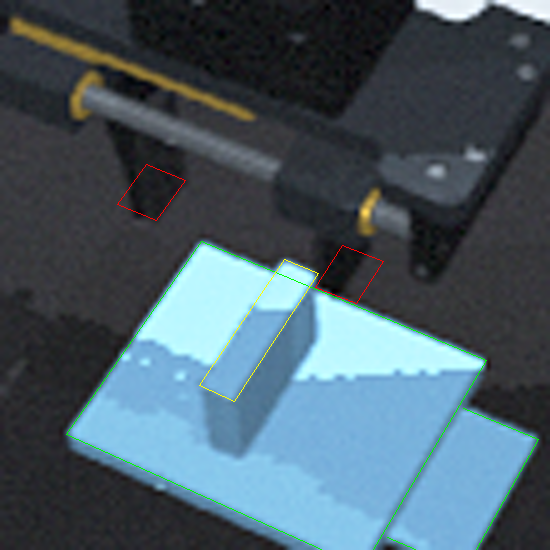

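Request:
{"op": "send_rows", "data": {"steps": [[[0, 0.002, 0.015], [0, 0, 0], 0.06], [[0, 0.002, 0.03], [0, 0, 0], 0.06], [[0, 0.002, 0.045], [0, 0, 0], 0.06], [[0, 0.002, 0.06], [0, 0, 0], 0.06], [[0, 0.002, 0.065], [0, 0, 0], 0.06]]}}

```text
time_s: 2.33
tool_pos: [0.5641, 0.2045, 0.0433]
tool_rot: [179.9, 0.1, -15.6]
force: [0.4, 0.4, 0.0]
grip_width: 0.0598
```

Request:
{"op": "send_rows", "data": {"steps": [[[0, 0, 0.01], [0, 0, 0], 0.06], [[0, 0, 0.02], [0, 0, 0], 0.06], [[0, 0, 0.025], [0, 0, 0], 0.06], [[0, 0, 0.025], [0, 0, 0], 0.06], [[0, 0, 0.025], [0, 0, 0], 0.06]]}}

```text
time_s: 2.75
tool_pos: [0.5654, 0.2043, 0.0198]
tool_rot: [180.0, -0.0, -15.6]
force: [-0.2, -0.1, -0.4]
grip_width: 0.06
```

```bash
python3 - <<'E'
from ov import *
apply([0,.002,.065],[0,0,0]);p,r=apply([0,0,.025],[0,0,0]);print(p)
o=env.get_obs();print(o['tool_pos'])
shot('pics/s3.png',fingers(o)+lid(np.array([.5662,.2057,0]),R.from_euler('z',-15.64,degrees=True)),'side',(190,179,110,110))
E
```

```text
[0.56568292 0.20357404 0.02      ]
[0.56543277 0.20430769 0.01981246]
```

View pics/s3.png

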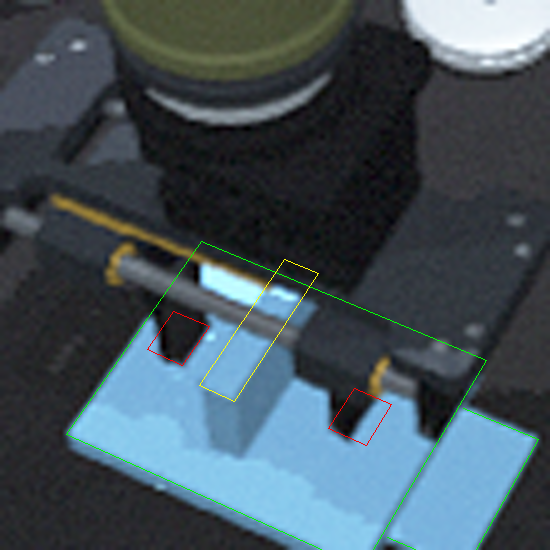

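The fingers straddle the bar, with tips at about (177,362) and (345,432) in the crop. I'll close on it.

Request:
{"op": "send_rows", "data": {"steps": [[[0, 0, 0], [0, 0, 0], 0.005], [[0, 0, 0], [0, 0, 0], 0.005], [[0, 0, 0], [0, 0, 0], 0.005], [[0, 0, 0], [0, 0, 0], 0.005], [[0, 0, 0], [0, 0, 0], 0.005]], "grip_force": 40}}

```text
time_s: 3.22
tool_pos: [0.5655, 0.2044, 0.02]
tool_rot: [-180.0, -0.0, -15.6]
force: [-0.5, 0.3, -0.2]
grip_width: 0.034
```

Request:
{"op": "send_rows", "data": {"steps": [[[0, 0, 0], [0, 0, 0], 0.005], [[0, 0, 0], [0, 0, 0], 0.005], [[0, 0, 0], [0, 0, 0], 0.005], [[0, 0, -0.005], [0, 0, 0], 0.005], [[0, 0, -0.01], [0, 0, 0], 0.005]]}}

```text
time_s: 3.63
tool_pos: [0.5647, 0.204, 0.0295]
tool_rot: [179.9, 0.1, -15.6]
force: [-0.4, -0.1, -1.7]
grip_width: 0.0138
```

Request:
{"op": "send_rows", "data": {"steps": [[[0, 0, -0.025], [0, 0, 0], 0.005], [[0, 0, -0.05], [0, 0, 0], 0.005], [[0, 0, -0.08], [0, 0, 0], 0.005], [[0, 0, -0.11], [0, 0, 0], 0.005], [[0, 0, -0.13], [0, 0, 0], 0.005]]}}

```text
time_s: 4.05
tool_pos: [0.5663, 0.2045, 0.1633]
tool_rot: [-179.9, -0.1, -15.7]
force: [-0.2, 0.3, -2.2]
grip_width: 0.0138
```

```bash
cat >> m.py <<'E'
CAD=np.array([.4878,-.1723,.055]);CY=-6.0
OFF=np.array([0.,0.,.020]) # TCP in lid frame (origin: underside below lid_grip)
def tcp_for(tx,ty,zb,tilt,off=OFF,yaw=CY):
    """tongue-end bottom at caddy (tx,ty,zb) -> tcp pos, rot, lid origin"""
    rl=R.from_euler('z',yaw,degrees=True)*R.from_euler('y',tilt,degrees=True)
    te=CAD+R.from_euler('z',CY,degrees=True).apply([tx,ty,zb])
    o=te-rl.apply([-.095,0,0]);return o+rl.apply(off),rl*R.from_euler('x',180,degrees=True),o,rl
E
python3 - <<'E'
from m import *
from ov import *
apply([0,0,-.01],[0,0,0]);apply([0,0,-.13],[0,0,0])
p,r,_,_=tcp_for(.015,0,.07,-15)
print(p,want(p,r))
o=env.get_obs();t=o['tool_pos'];rl=R.from_euler('xyz',o['tool_rot'],degrees=True)*R.from_euler('x',180,degrees=True)
print(t,load()[0])
org=t-rl.apply(OFF)
shot('pics/s4.png',fingers(o)+lid(org,rl),'side',(180,130,150,120))
E
```

```text
[ 0.58883007 -0.18291869  0.16890633] (array([ 0.12646201,  0.36595051, -0.00890633]), array([ 0.02201531,  0.26118057, -0.16722286]))
[0.56631738 0.20449884 0.16332237] [0.56568292 0.20357404 0.16      ]
```

View pics/s4.png

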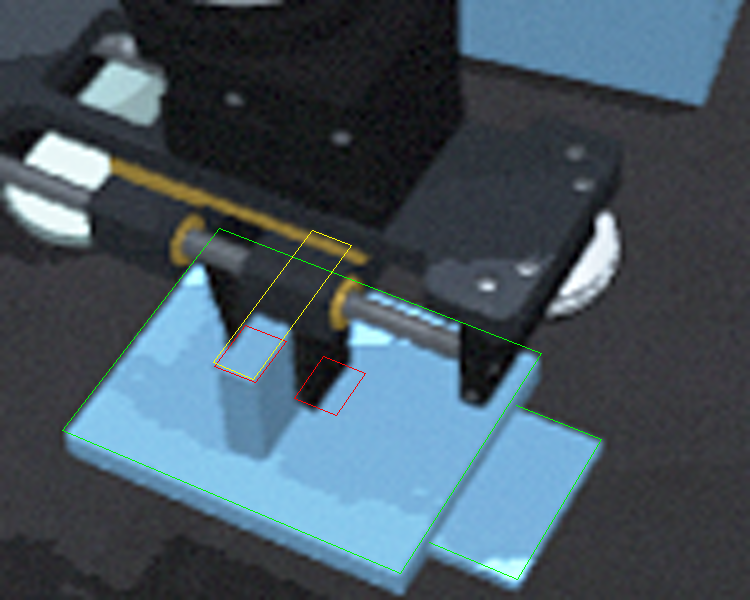

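Request:
{"op": "send_rows", "data": {"steps": [[[0.012, 0.034, -0.007], [0.002, 0.026, -0.017], 0.005], [[0.024, 0.07, -0.014], [0.004, 0.052, -0.034], 0.005], [[0.036, 0.106, -0.021], [0.006, 0.078, -0.05], 0.005], [[0.05, 0.143, -0.027], [0.008, 0.104, -0.067], 0.005], [[0.063, 0.18, -0.03], [0.011, 0.13, -0.084], 0.005]]}}

```text
time_s: 4.52
tool_pos: [0.5775, 0.0124, 0.1904]
tool_rot: [-179.6, -7.6, -10.8]
force: [1.2, -0.4, -1.3]
grip_width: 0.0138
```

```bash
python3 - <<'E'
from m import *
print(apply([.063,.18,-.03],[.011,.13,-.084])[0])
p,r,_,_=tcp_for(.015,0,.075,-15)
print(want(p,r))
E
```

```text
[0.57783596 0.01325509 0.19      ]
(array([0.04518762, 0.19072792, 0.02109421]), array([ 0.01091576,  0.13118126, -0.08323487]))
```

Request:
{"op": "send_rows", "data": {"steps": [[[0.009, 0.038, 0.002], [0.002, 0.026, -0.017], 0.005], [[0.018, 0.076, 0.005], [0.004, 0.052, -0.034], 0.005], [[0.027, 0.114, 0.01], [0.006, 0.078, -0.05], 0.005], [[0.036, 0.152, 0.015], [0.008, 0.104, -0.067], 0.005], [[0.045, 0.19, 0.021], [0.011, 0.131, -0.083], 0.005]]}}

```text
time_s: 4.93
tool_pos: [0.5879, -0.1831, 0.1738]
tool_rot: [-180.0, -15.1, -6.0]
force: [1.2, 1.0, -2.5]
grip_width: 0.0137
```

Request:
{"op": "send_rows", "data": {"steps": [[[0, 0.001, 0], [0, 0, 0], 0.005], [[0, 0.001, 0], [0, 0, 0], 0.005], [[0, 0.001, 0], [0, 0, 0], 0.005], [[0, 0.001, 0], [0, 0, 0], 0.005], [[0, 0.001, 0], [0, 0, 0], 0.005]]}}

```text
time_s: 5.35
tool_pos: [0.5887, -0.1804, 0.1737]
tool_rot: [-180.0, -15.0, -5.9]
force: [0.0, 0.5, -1.1]
grip_width: 0.0136
```

```bash
cat > look.py <<'E'
from m import *
from ov import *
def cad():
    rz=R.from_euler('z',CY,degrees=True);B=lambda p:rz.apply(np.array(p)/1e3)+CAD
    return [(B([[0,-69,24],[0,69,24],[-27,69,24],[-27,-69,24],[0,-69,24]]),(255,0,255)),(B([[147,69,18],[147,-69,18]]),(255,0,255)),(B([[-22,62,0],[140,62,0],[140,-62,0],[-22,-62,0]]),(255,128,0))]
def go(tag,win=(200,40,160,120)):
    o=env.get_obs();t=o['tool_pos'];rl=R.from_euler('xyz',o['tool_rot'],degrees=True)*R.from_euler('x',180,degrees=True)
    org=t-rl.apply(OFF)
    print('t',o['time_s'],'meas',t.round(4),o['tool_rot'].round(2),'cmd',load()[0].round(4),load()[1].as_euler('xyz',degrees=True).round(2),'F',o['force'].round(1),'M',o['wrist_torque'].round(2))
    e=R.from_euler('z',-CY,degrees=True).apply(org+rl.apply([-.095,0,0])-CAD);print('tongue bottom in caddy',e.round(4))
    shot(f'pics/{tag}.png',lid(org,rl)+cad(),'side',win)
E
python3 - <<'E'
from look import *
apply([.045,.19,.021],[.011,.131,-.083]);apply([0,.001,0],[0,0,0])
go('s5')
E
```

```text
t 5.35 meas [ 0.5887 -0.1804  0.1737] [-179.96  -14.97   -5.85] cmd [ 0.5887 -0.1832  0.174 ] [-179.99  -14.99   -6.01] F [ 0.   0.5 -1.1] M [-0.02  0.4   0.09]
tongue bottom in caddy [0.0146 0.0023 0.0748]
```

View pics/s5.png

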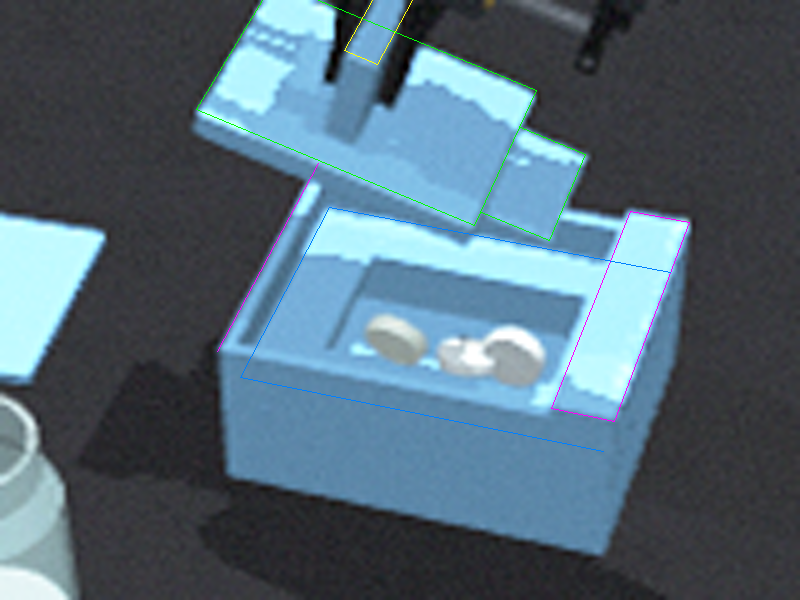

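```bash
python3 - <<'E'
from m import *
for a in [(.012,0,.03,-15),(.011,0,.005,-15),(-.016,0,.004,-15)]:
    p,r,_,_=tcp_for(*a);print(a,p.round(4),*[x.round(4) for x in want(p,r)])
E
```

```text
(0.012, 0, 0.03, -15) [ 0.5858 -0.1826  0.1289] [-0.0144 -0.0003  0.0428] [-0.0001  0.0002 -0.0002]
(0.011, 0, 0.005, -15) [ 0.5849 -0.1825  0.1039] [-0.0219 -0.0002  0.0667] [-0.0001  0.0002 -0.0002]
(-0.016, 0, 0.004, -15) [ 0.558  -0.1797  0.1029] [-0.0482 -0.0002  0.0607] [-0.0001  0.0002 -0.0002]
```

Request:
{"op": "send_rows", "data": {"steps": [[[-0.005, 0, 0.015], [0, 0, 0], 0.005], [[-0.01, 0, 0.03], [0, 0, 0], 0.005], [[-0.0144, 0, 0.043], [0, 0, 0], 0.005], [[-0.018, 0, 0.055], [0, 0, 0], 0.005], [[-0.022, 0, 0.067], [0, 0, 0], 0.005]]}}

```text
time_s: 5.82
tool_pos: [0.5848, -0.181, 0.1026]
tool_rot: [-180.0, -15.0, -5.9]
force: [-0.2, 0.4, -1.6]
grip_width: 0.0136
```

Request:
{"op": "send_rows", "data": {"steps": [[[0, 0, 0], [0, 0, 0], 0.005], [[0, 0, 0], [0, 0, 0], 0.005], [[0, 0, 0], [0, 0, 0], 0.005], [[0, 0, 0], [0, 0, 0], 0.005], [[0, 0, 0], [0, 0, 0], 0.005]]}}

```text
time_s: 6.23
tool_pos: [0.5852, -0.1822, 0.1044]
tool_rot: [-180.0, -15.1, -6.0]
force: [-0.3, 0.7, -1.4]
grip_width: 0.014
```

```bash
python3 - <<'E'
from look import *
apply([-.022,0,.067],[0,0,0])
go('s6')
E
```

```text
t 6.2333 meas [ 0.5852 -0.1822  0.1044] [-179.99  -15.1    -6.02] cmd [ 0.5848 -0.1827  0.1036] [-179.99  -14.99   -6.01] F [-0.3  0.7 -1.4] M [-0.01  0.42 -0.04]
tongue bottom in caddy [0.0114 0.0004 0.0053]
```

View pics/s6.png

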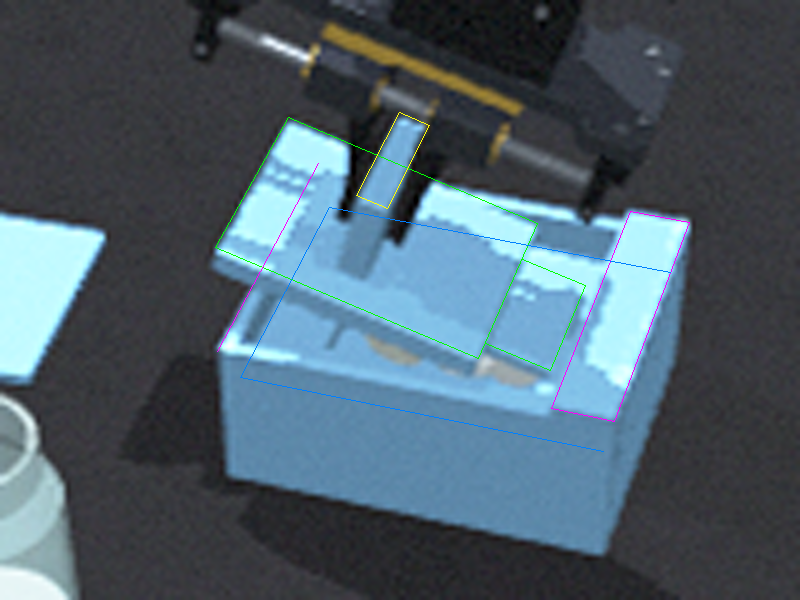

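Request:
{"op": "send_rows", "data": {"steps": [[[-0.005, 0, -0.001], [0, 0, 0], 0.005], [[-0.01, 0, -0.0025], [0, 0, 0], 0.005], [[-0.016, 0, -0.004], [0, 0, 0], 0.005], [[-0.021, 0, -0.0053], [0, 0, 0], 0.005], [[-0.026, 0, -0.0065], [0, 0, 0], 0.005]]}}

```text
time_s: 6.7
tool_pos: [0.5569, -0.1791, 0.1029]
tool_rot: [-180.0, -15.0, -6.0]
force: [-0.3, -0.0, -1.5]
grip_width: 0.0137
```

Request:
{"op": "send_rows", "data": {"steps": [[[0, 0, 0], [0, 0, 0], 0.005], [[0, 0, 0], [0, 0, 0], 0.005], [[0, 0, 0], [0, 0, 0], 0.005], [[0, 0, 0], [0, 0, 0], 0.005], [[0, 0, 0], [0, 0, 0], 0.005]]}}

```text
time_s: 7.12
tool_pos: [0.558, -0.1792, 0.103]
tool_rot: [-180.0, -15.0, -6.0]
force: [-0.1, 0.9, -0.6]
grip_width: 0.0136
```

```bash
python3 - <<'E'
from look import *
apply([-.026,0,-.0065],[0,0,0])
go('s7')
for a in [(-.016,0,.004,-15),(-.016,0,.004,-11),(-.016,0,.0035,-7.5),(-.016,0,.003,-4),(-.016,0,.002,-2),(-.016,0,.0015,0)]:
    p,r,_,_=tcp_for(*a);print(a,p.round(4),*[x.round(4) for x in want(p,r)])
E
```

```text
t 7.1167 meas [ 0.558  -0.1792  0.103 ] [-180.    -15.     -6.01] cmd [ 0.5581 -0.1799  0.1031] [-179.99  -14.99   -6.01] F [-0.1  0.9 -0.6] M [-0.07  0.5   0.01]
tongue bottom in caddy [-0.016   0.0005  0.004 ]
(-0.016, 0, 0.004, -15) [ 0.558  -0.1797  0.1029] [-0.0002 -0.0002  0.0002] [-0.0001  0.0002 -0.0002]
(-0.016, 0, 0.004, -11) [ 0.5608 -0.18    0.0968] [ 0.001  -0.0002  0.0068] [-0.0001 -0.0696 -0.0002]
(-0.016, 0, 0.0035, -7.5) [ 0.563  -0.1802  0.0907] [ 0.0015 -0.0002  0.0132] [-1.000e-04 -1.307e-01 -2.000e-04]
(-0.016, 0, 0.003, -4) [ 0.5647 -0.1804  0.0846] [ 0.0016 -0.0002  0.0196] [-1.000e-04 -1.918e-01 -2.000e-04]
(-0.016, 0, 0.002, -2) [ 0.5656 -0.1805  0.0803] [ 0.0014 -0.0002  0.024 ] [-1.000e-04 -2.267e-01 -2.000e-04]
(-0.016, 0, 0.0015, 0) [ 0.5664 -0.1806  0.0765] [ 0.0011 -0.0002  0.0279] [-1.000e-04 -2.616e-01 -2.000e-04]
```

View pics/s7.png

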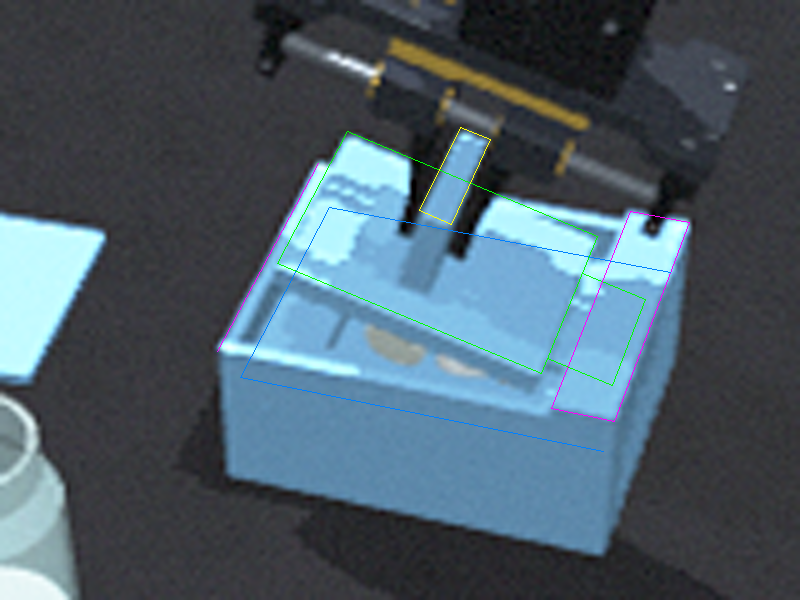

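The tongue disappears under the lip, with its visible part ending at the lip edge near (590,280). The force is about 1 N, so I'll swing the lid down.

Request:
{"op": "send_rows", "data": {"steps": [[[0.0005, 0, 0.003], [0, -0.035, 0], 0.005], [[0.001, 0, 0.0066], [0, -0.07, 0], 0.005], [[0.0013, 0, 0.0098], [0, -0.1, 0], 0.005], [[0.0015, 0, 0.013], [0, -0.13, 0], 0.005], [[0.0016, 0, 0.0165], [0, -0.162, 0], 0.005]]}}

```text
time_s: 7.58
tool_pos: [0.5639, -0.1798, 0.0872]
tool_rot: [-180.0, -5.6, -6.0]
force: [0.2, -0.6, -1.5]
grip_width: 0.0142
```

```bash
python3 - <<'E'
from look import *
apply([.0016,0,.0165],[0,-.162,0])
go('s8')
for a in [(-.016,0,.003,-4),(-.016,0,.002,-2),(-.016,0,.001,0)]:
    p,r,_,_=tcp_for(*a);print(a,p.round(4),*[x.round(4) for x in want(p,r)])
E
```

```text
t 7.5833 meas [ 0.5639 -0.1798  0.0872] [-180.     -5.65   -6.  ] cmd [ 0.5639 -0.1805  0.0876] [-179.99   -5.71   -6.01] F [ 0.2 -0.6 -1.5] M [-0.1   0.19  0.02]
tongue bottom in caddy [-0.0161  0.0005  0.003 ]
(-0.016, 0, 0.003, -4) [ 0.5647 -0.1804  0.0846] [ 0.0005 -0.0002  0.0031] [-0.0001 -0.0298 -0.0002]
(-0.016, 0, 0.002, -2) [ 0.5656 -0.1805  0.0803] [ 0.001  -0.0002  0.0074] [-0.0001 -0.0647 -0.0002]
(-0.016, 0, 0.001, 0) [ 0.5664 -0.1806  0.076 ] [ 0.0013 -0.0002  0.0118] [-0.0001 -0.0996 -0.0002]
```

View pics/s8.png

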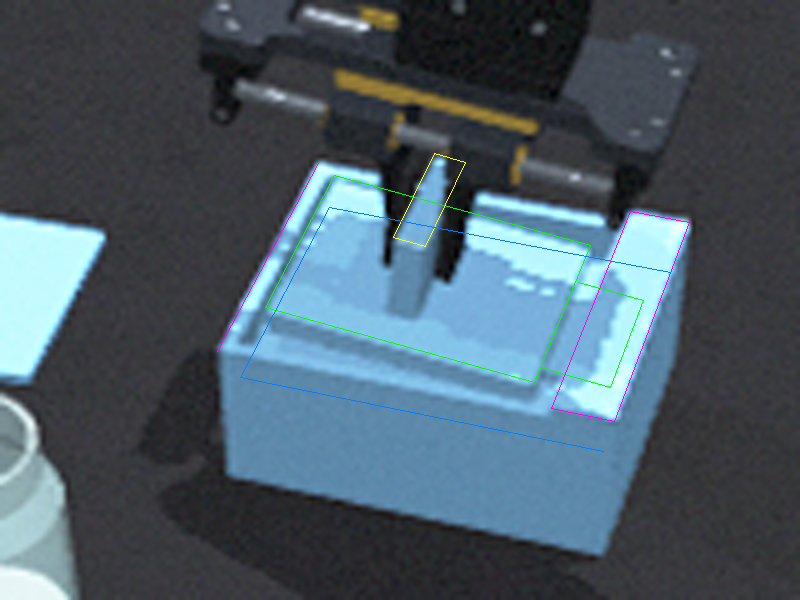

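Request:
{"op": "send_rows", "data": {"steps": [[[0.0005, 0, 0.003], [0, -0.03, 0], 0.005], [[0.001, 0, 0.0074], [0, -0.065, 0], 0.005], [[0.0013, 0, 0.0118], [0, -0.0995, 0], 0.005], [[0.0013, 0, 0.0118], [0, -0.0995, 0], 0.005], [[0.0013, 0, 0.0118], [0, -0.0995, 0], 0.005]]}}

```text
time_s: 8.05
tool_pos: [0.5662, -0.1803, 0.0754]
tool_rot: [180.0, -0.0, -6.0]
force: [-0.3, 0.6, -2.9]
grip_width: 0.0137
```

```bash
python3 - <<'E'
from look import *
apply([.0013,0,.0118],[0,-.0995,0])
go('s9')
E
```

```text
t 8.05 meas [ 0.5662 -0.1803  0.0754] [ 1.7997e+02 -4.0000e-02 -6.0100e+00] cmd [ 0.5664 -0.1808  0.076 ] [-1.7999e+02 -1.0000e-02 -6.0100e+00] F [-0.3  0.6 -2.9] M [-0.14  0.08 -0.02]
tongue bottom in caddy [-0.0162  0.0003  0.0003]
```

View pics/s9.png

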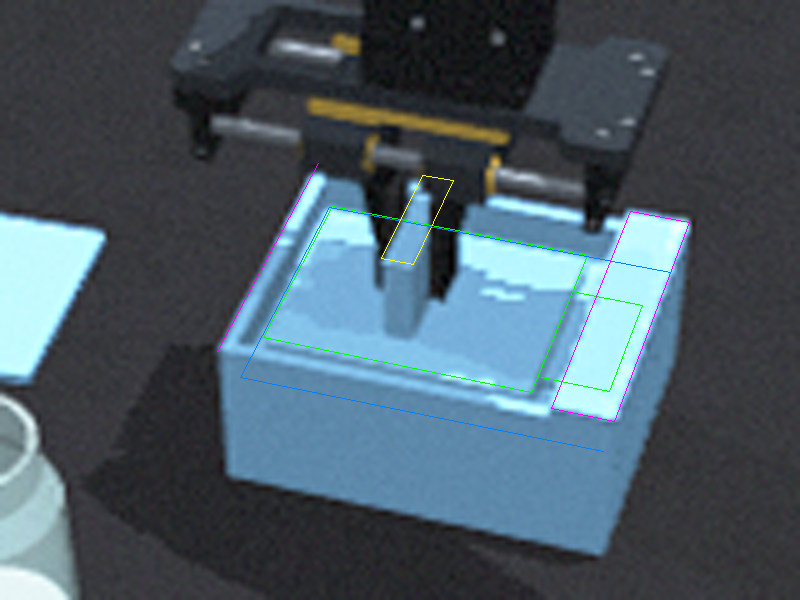

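Request:
{"op": "send_rows", "data": {"steps": [[[0, 0, 0.0005], [0, 0, 0], 0.005], [[0, 0, 0.001], [0, 0, 0], 0.005], [[0, 0, 0.0015], [0, 0, 0], 0.005], [[0, 0, 0.0015], [0, 0, 0], 0.005], [[0, 0, 0.0015], [0, 0, 0], 0.005]]}}

```text
time_s: 8.52
tool_pos: [0.5657, -0.18, 0.0748]
tool_rot: [-180.0, -0.0, -6.0]
force: [-2.8, 1.4, 4.4]
grip_width: 0.0133
```

Contact is felt: +4.4 N upward at the seat height. I'll release with a partial opening, then retreat upward.

Request:
{"op": "send_rows", "data": {"steps": [[[0, 0, 0], [0, 0, 0], 0.04], [[0, 0, 0], [0, 0, 0], 0.04], [[0, 0, 0], [0, 0, 0], 0.04], [[0, 0, 0], [0, 0, 0], 0.04], [[0, 0, 0], [0, 0, 0], 0.04]]}}

```text
time_s: 8.93
tool_pos: [0.5661, -0.1801, 0.0742]
tool_rot: [-180.0, -0.0, -6.0]
force: [0.1, -0.4, 0.2]
grip_width: 0.0366
```

Request:
{"op": "send_rows", "data": {"steps": [[[0, 0, -0.005], [0, 0, 0], 0.04], [[0, 0, -0.02], [0, 0, 0], 0.04], [[0, 0, -0.04], [0, 0, 0], 0.04], [[0, 0, -0.07], [0, 0, 0], 0.04], [[0, 0, -0.1], [0, 0, 0], 0.04]]}}

```text
time_s: 9.35
tool_pos: [0.5653, -0.1801, 0.175]
tool_rot: [180.0, 0.1, -6.0]
force: [-0.2, -0.0, -0.3]
grip_width: 0.0401
```

Request:
{"op": "send_rows", "data": {"steps": [[[0, -0.03, -0.01], [0, 0, 0], 0.04], [[0, -0.065, -0.02], [0, 0, 0], 0.04], [[0, -0.1, -0.03], [0, 0, 0], 0.04], [[0, -0.135, -0.04], [0, 0, 0], 0.04], [[0, -0.17, -0.05], [0, 0, 0], 0.04]]}}

```text
time_s: 9.77
tool_pos: [0.5838, -0.0096, 0.2254]
tool_rot: [-180.0, -0.1, -6.0]
force: [0.7, 0.5, 0.4]
grip_width: 0.04
```

```bash
python3 - <<'E'
from look import *
rl=R.from_euler('z',-6,degrees=True);org=CAD+rl.apply([.079,0,0])
shot('pics/s10.png',lid(org,rl)+cad(),'side',(200,40,160,120))
shot('pics/t10.png',lid(org,rl)+cad(),'top',(340,140,120,120))
import cv2
print(env.get_obs()['tool_pos'])
cv2.imwrite('pics/full10.png',cv2.cvtColor(env.read_camera('side')['pixels'],cv2.COLOR_RGB2BGR))
E
```

```text
[ 0.58538375 -0.00220513  0.22602194]
```

View pics/s10.png

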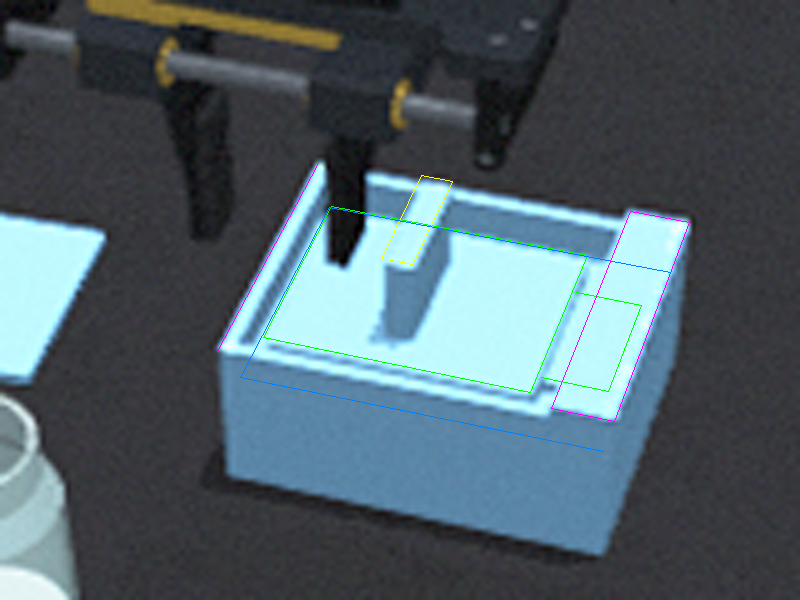

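View pics/t10.png

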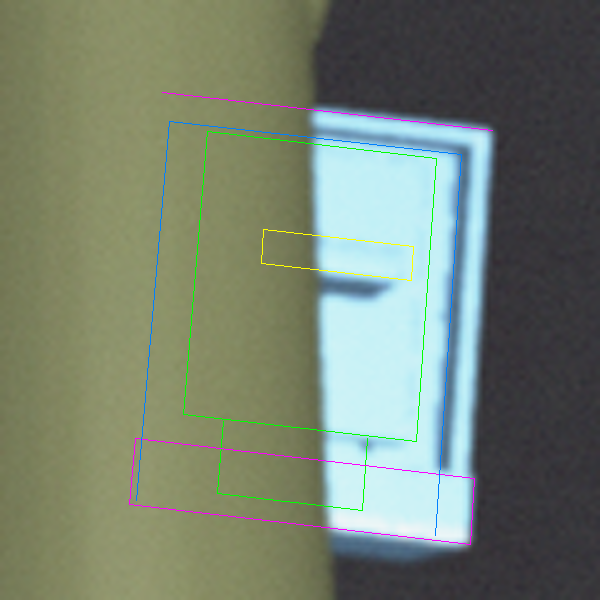

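View pics/full10.png

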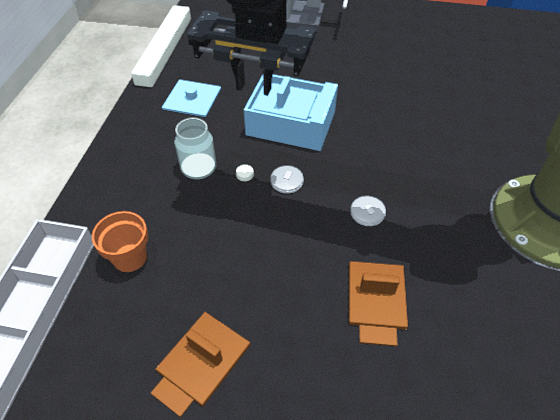

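Request:
{"op": "send_rows", "data": {"steps": [[[0, 0, 0], [0, 0, 0], 0.04], [[0, 0, 0], [0, 0, 0], 0.04], [[0, 0, 0], [0, 0, 0], 0.04], [[0, 0, 0], [0, 0, 0], 0.04], [[0, 0, 0], [0, 0, 0], 0.04]]}}

```text
time_s: 10.33
tool_pos: [0.5836, -0.0122, 0.2241]
tool_rot: [180.0, 0.0, -6.1]
force: [0.3, 0.9, 0.7]
grip_width: 0.04
```

```bash
python3 -c "
from cell import env
print(env.get_obs()['force'],env.sign_off())"
```

```text
the job is handed in; nothing more can be done
[0.26251457 0.88609326 0.6691846 ] None
```

The pale blue lid is lying flat in the caddy with its tongue under the lip. I released it and handed the job in at about 10.3 s; no verdict was reported.

- **How it went:** I gripped the lid by its bar, tilted it 15° tongue-low, slid the tongue to about 16 mm under the lip, and swung it flat. I pressed until about 4 N of contact, then let go and backed the arm off.
- **Last checks:** In the side picture the lid's outline matches the flat, seated overlay to about 1–2 mm. The jar looks upright and unmoved, and the force readings stayed within 5 N. In the top picture the arm hid about half of the lid, but the visible half agreed.
- **What disagreed:** With the stated calibration, both the lid and the caddy measured about 5 mm too low. I fixed them at their stated heights and adjusted the camera poses slightly. The finger overlay and the contact height (within about 1 mm) then agreed.

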